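# Unlatch the storage box and set out the tin

### The arm

A 6-joint arm with a two-finger parallel gripper is mounted at the origin on a cart in front of the work surface, level with it; the furniture and walls round the work are solid. World frame = base frame: x ahead of the robot, y to its left, z up, the work surface at z = 0. Lengths are in m, angles in rad, forces in N, time in s.
With the tool pointing down it reaches from about 0.4 to 0.825 m from the base axis. Payload 7 kg.
Tool frame: the origin (TCP) lies at the very end of the fingers, on their centre line; the grasp point (between the pads) lies 19 mm behind it; z points along the fingers, y is the line along which they close (so a half turn about z gives the same grasp; the last joint's range is limited). The gripper opens to 88 mm and grips with 3 to 60 N. Pads are 19 mm wide; open, the fingers measure 130 mm over their backs; the gripper's body (78 mm by 193 mm) begins 47 mm behind the grasp point.
Start: joints at [1.564, 0.359, 0.012, 0, -1.224, -0.288], TCP at [0.196, 0.646, 0.227] pointing down, gripper open.
Joint ranges: [-3.07, 3.07], [-1.43, 2.12], [-1.02, 1.25], [-3.03, 1.67], [-3.05, -0], [-3.03, 3.03]. Speed limits (rad/s): [2.39, 2.39, 3.01, 3.14, 3.14, 3.14].

### API

Orientations are given as a 3x3 rotation matrix whose columns are the frame's x, y, z axes.
In Python, from workcell import env gives the robot as it stands. Calls block until the motion is done:
- env.move_to(position, orientation): joint-space move of the TCP to a pose.
- env.movel(position, max_speed=0.15, orientation=None): straight line of the TCP; orientation=None keeps the orientation; max_speed is the mean speed in m/s.
- env.move_joints(angles): joint-space move.
- env.command_gripper(opening, strength=None): finger opening in m; strength is the grip in N (None keeps the last); returns when the fingers have stopped.
- env.sleep(seconds).
- env.solve_ik(position, orientation): joint angles nearest the present ones, or None.
- env.read_state(): the state.
- env.camera(name): name is "side" or "top"; returns a dict with "img" (480x640x3 uint8, blue, green, red), "fx", "fy", "cx", "cy" (pixels), "R" (3x3) and "t" (3): a world point X has camera coordinates R X + t. Camera axes: x right, y down, z forward; pixel columns grow to the right and rows downward; lengths in m; the calibration is good to about 2 mm. A picture is of the moment at which its call begins. There is no depth.
A pose or a line that the arm cannot do raises env.PlanningError and nothing moves.
- env.hand_in(): hands the job in; it is judged then, once.
The state is a dict: "t": time; "q": joint angles; "dq": joint speeds; "joint_torque": joint torques, N m; "tcp_pos": TCP position; "tool_rot": TCP orientation; "contact_force": force on the tool from outside, world axes, zero at the start; "wrist_torque": the same for the moment, N m; "width": finger opening in m; "grip_force": force on a finger pad.
Only numpy, scipy, OpenCV 4.12 (cv2) and the standard library are available. Lean on these libraries where they do the work, as an engineer would, in place of code of your own. Each camera call takes 0.05 s, during which the arm holds its last target. There are 200 camera calls.

### The job

Set out the mill and the tin, both standing upright on the chopping board. The tin is shut in the latched storage box, on whose lid the mill stands: take the mill off, swing the latch lever all the way clear of the lid, lift the lid fully to its stop, where it stays leaning over the box, and reach in under it for the tin. Leave the lid open and the lever swung out, leave the kitchen timer standing where it is in the box, tip neither mill nor tin over, and do not shift the tomato, the spice jar or the little dropper bottle.

Things in the scene. Friction and masses are not known exactly. Their poses are not given: they have to be found in the camera images.
- storage_box: fixed white box with a brown wooden lid, 180 (x, depth) x 280 (y, width) x 60 mm high without the lid, walls and floor 6 mm; origin centre of underside, x points from the front (latch, pull bar) to the back (hinge), z up. Lid: a hollow cover, top 94 mm up. Inside, tin and timer stand 65 mm either side of the middle, either way round, 5 to 20 mm behind the middle
- latch (a joint): steel latch lever on the box's front, on a vertical pivot; 0 = pointing back over the lid, which it holds shut; grows as it swings clockwise seen from above, towards the box's -y side; from about 1.35 rad clear of the lid, stop at 1.8. Light friction (about 1.2 N at the knob), stays where it is left. Starts between 0 and 0.25
- latch_pivot (a point): pivot axis of the latch lever, 28 mm in front of the box's front wall, 65 mm to the -y side of its middle, 97 mm above the worktop (underside of the lever)
- latch_knob (a point): upright round black finger knob on the lever, diameter 18 mm, 70 mm from the pivot; this point is on its axis, 18 mm above the top of the lever's 10 mm thick, 18 mm wide arm and 16 mm below the knob's top
- lid (a joint): lid hinge along the box's back rim; 0 = shut, grows as the front edge rises; stop at 1.0 rad (57 degrees), where the lid still leans over the back half of the box, so a gripper pointing straight down cannot reach the tin. Stiff hinge: the lid stays where it is left; about 5 N at the bar lift it, about 2 N push it down
- lid_hinge (a point): middle of the lid's hinge axis (runs along the box's y) at the top edge of the back wall, 60 mm up. The lid is a cover 180 x 280 x 34 mm (its flat top 8 mm thick, skirt 26 mm deep) whose skirt rests on the rim
- lid_bar (a point): centre of the lid's steel pull bar, 30 mm in front of the lid's front edge, 30 mm to the +y side of the middle: round bar, diameter 18 mm, 44 mm long along the box's y, flat ends that can be gripped so that the lid turns between the fingers; when shut 210 mm before and 30 mm above the hinge axis; free space in front, below and beside it
- mill: pepper mill with a clear body and grey top, diameter 44 mm (34 mm above 74 mm), 90 mm high, loose, standing on the lid; origin at the centre of its underside, z up
- tin: plain cylindrical food tin, diameter 57 mm, 72 mm high, loose, standing in the box; origin at the centre of its underside, z up
- timer: domed wind-up kitchen timer, diameter 63 mm, 72 mm high, loose, standing in the box beside the tin; to be left there; origin at the centre of its underside
- board: wooden chopping board lying flat, fixed, 220 (its x) x 340 (its y) x 22 mm thick; origin at the centre of its underside
- tomato: tomato, diameter 65 mm, 66 mm high, loose on the chopping board; not to be shifted; origin at the centre of its underside
- spice_jar: spice jar, diameter 45 mm, 106 mm high, standing loose between box and board; not to be shifted; origin at the centre of its underside
- dropper_bottle: small dropper bottle, diameter 34 mm, 102 mm high, standing loose between box and board, nearer the robot than the spice jar; not to be shifted; origin at the centre of its underside

How it is judged:
On the way, in this order (a step that is already met when the one before it is completed fails the run):
1. the latch lever is swung clear of the lid, which is still shut (value of joint latch above 1.4 rad and value of joint lid below 0.1 rad), for 0.2 s.
2. the lid is lifted to its stop (value of joint lid above 0.9 rad), for 0.2 s.
At the end, for the whole second after the job is handed in: Mill and tin both stand on the chopping board, upright within 0.1 rad, at rest, their centres at least 10 mm inside its edges; the lid is open (over 0.9 rad), the latch lever swung out (over 1.4 rad); the timer still stands upright on the floor of the box (value of joint latch above 1.4 rad and value of joint lid above 0.9 rad and x of mill in the frame of board between -0.1 and 0.1 m and y of mill in the frame of board between -0.16 and 0.16 m and z of mill in the frame of board between 0.017 and 0.027 m and angle between each of mill, tin, timer's own z axis and vertical below 0.1 rad and linear speed of each of mill, tin below 0.01 m/s and x of tin in the frame of board between -0.1 and 0.1 m and y of tin in the frame of board between -0.16 and 0.16 m and z of tin in the frame of board between 0.017 and 0.027 m and z of timer in the frame of storage_box below 0.015 m); the robot touches nothing.
It fails at once if the mill or the tin is tipped over (more than 0.6 rad) (angle between any of mill, tin's own z axis and vertical above 0.6 rad).
It fails at once if the timer, tomato, spice jar or dropper bottle is shifted by more than 30 mm (distance of any of timer, tomato, spice_jar, dropper_bottle from where it was at the start of the episode above 0.03 m).
It also fails if it takes over 72 s, if anything falls off the work surface, if the arm or the gripper's body presses on something with over 40 N, if the wrist force passes 120 N, or if a joint passes its speed limit or range.

## Working session

There is one attempt and no reset: what is moved stays moved. The work goes in short steps, each a Python script; the robot and the scene stay as the last script left them, time stands still between calls to the robot, and variables do not carry over. Pictures are saved under pics/ and viewed, at most 13 in all, crops included, and the job is handed in when it is done.

```bash
ls; mkdir -p pics
python3 - <<'E'
from workcell import env
import cv2,numpy as np
for n in("top","side"):
    c=env.camera(n);cv2.imwrite(f"pics/{n}0.png",c["img"])
    print(n,c["fx"],c["fy"],c["cx"],c["cy"],np.round(c["R"],4).tolist(),c["t"],(-c["R"].T@c["t"]).round(3))
print(env.read_state()["t"])
E
```

```text
pics
workcell.py
top 438.3437391259392 438.3437391259392 319.21196120966385 240.1932527677785 [[0.0042, -1.0, -0.0086], [-0.9876, -0.0028, -0.1572], [0.1572, 0.0091, -0.9875]] [0.01611697 0.57286771 1.1345832 ] [0.387 0.007 1.211]
side 576.8659659666133 576.8659659666133 321.812112005359 239.5318171269138 [[-0.9992, 0.033, -0.0231], [0.0382, 0.5968, -0.8014], [-0.0127, -0.8017, -0.5976]] [0.55728207 0.03542456 1.26659226] [0.572 0.976 0.798]
0.1
```

View pics/top0.png

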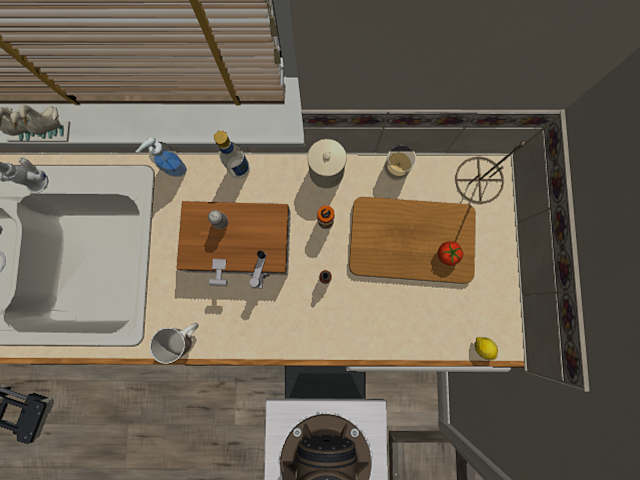

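View pics/side0.png

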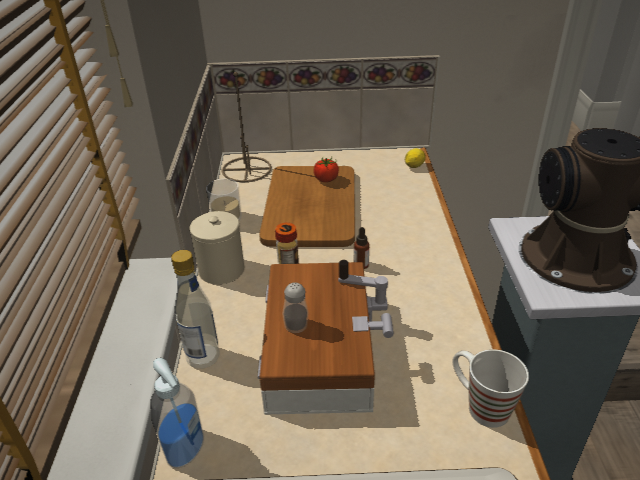

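The top view shows the lid at x 180-288, y 203-272 px with the mill at (217,218), the knob at (262,254), the bar at (218,281), the jar at (326,215), the dropper at (325,277), the board at (350-475,198-282) and the tomato at (451,253). The side view agrees: mill top at (294,288), knob (343,268), bar (389,324).

```bash
cat > h.py <<'E'
import numpy as np, cv2
from workcell import env
def cast(c,uv,z):
    d=c["R"].T@np.array([(uv[0]-c["cx"])/c["fx"],(uv[1]-c["cy"])/c["fy"],1.])
    o=-c["R"].T@c["t"]; return o+d*(z-o[2])/d[2]
def proj(c,X):
    p=c["R"]@np.asarray(X,float)+c["t"]; return np.array([c["fx"]*p[0]/p[2]+c["cx"],c["fy"]*p[1]/p[2]+c["cy"]])
def tri(cs,uvs):
    A=[];b=[]
    for c,uv in zip(cs,uvs):
        for k,(f,cc) in enumerate((("fx","cx"),("fy","cy"))):
            m=(uv[k]-c[cc])/c[f]; A.append(c["R"][k]-m*c["R"][2]); b.append(m*c["t"][2]-c["t"][k])
    return np.linalg.lstsq(np.array(A),np.array(b),rcond=None)[0]
def big(mask,roi):
    x0,y0,x1,y1=roi; m=np.zeros_like(mask); m[y0:y1,x0:x1]=mask[y0:y1,x0:x1]
    cs,_=cv2.findContours(m,cv2.RETR_EXTERNAL,cv2.CHAIN_APPROX_NONE)
    return max(cs,key=cv2.contourArea)
E
python3 - <<'E'
from h import *
T=env.camera("top");S=env.camera("side")
def rect(roi,z):
    h=cv2.cvtColor(T["img"],cv2.COLOR_BGR2HSV)
    m=cv2.inRange(h,(3,100,60),(20,255,255))
    k=big(cv2.morphologyEx(m,cv2.MORPH_CLOSE,np.ones((9,9))),roi)
    P=np.array([cast(T,p[0],z)[:2] for p in k],np.float32)
    r=cv2.minAreaRect(P); print("rect",np.round(r[0],3),np.round(r[1],3),r[2],cv2.boundingRect(k))
    print(np.round(cv2.boxPoints(r),3).tolist())
rect((165,190,300,290),.094); rect((340,190,485,290),.022)
def dark(c,roi,t=60):
    k=big(cv2.inRange(c["img"].max(2),0,t),roi); print("dark",cv2.boundingRect(k),cv2.minAreaRect(k));return k
dark(T,(250,246,272,264)); dark(S,(334,258,352,282))
for c,n,r in((T,"a",(170,190,340,300)),(S,"b",(250,215,410,400))):
    x0,y0,x1,y1=r; im=c["img"][y0:y1,x0:x1]; cv2.imwrite(f"pics/crop_{n}.png",cv2.resize(im,None,fx=(4.7 if n=="a" else 3.2),fy=(4.7 if n=="a" else 3.2),interpolation=cv2.INTER_CUBIC))
E
```

```text
rect [0.576 0.242] [0.28 0.18] 88.56260681152344 (177, 201, 111, 72)
[[0.4819999933242798, 0.10499999672174454], [0.6620000004768372, 0.10000000149011612], [0.6690000295639038, 0.3790000081062317], [0.48899999260902405, 0.3840000033378601]]
rect [ 0.586 -0.238] [0.339 0.229] 85.88871002197266 (349, 197, 127, 86)
[[0.45899999141693115, -0.39899998903274536], [0.6880000233650208, -0.41499999165534973], [0.7120000123977661, -0.07699999958276749], [0.48399999737739563, -0.05999999865889549]]
dark (257, 251, 9, 8) ((260.65380859375, 254.23074340820312), (8.320503234863281, 6.379053115844727), 56.3099365234375)
dark (339, 260, 9, 20) ((343.0, 269.5), (19.0, 8.0), 90.0)
```

View pics/crop_a.png

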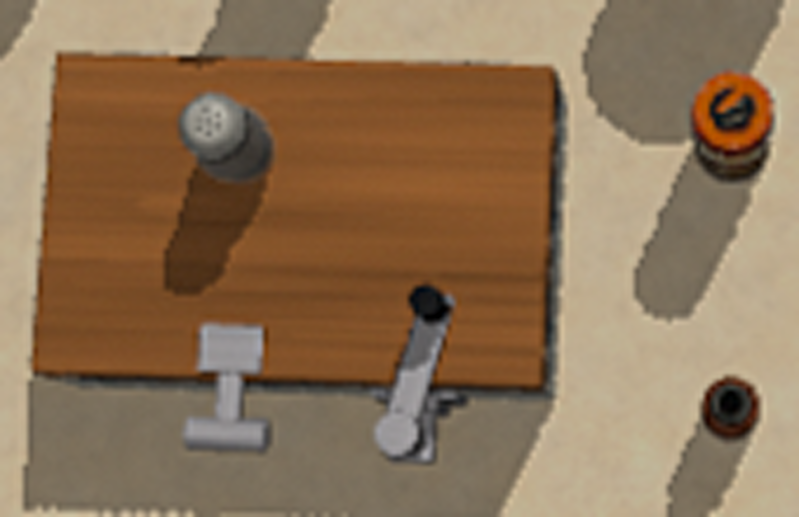

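View pics/crop_b.png

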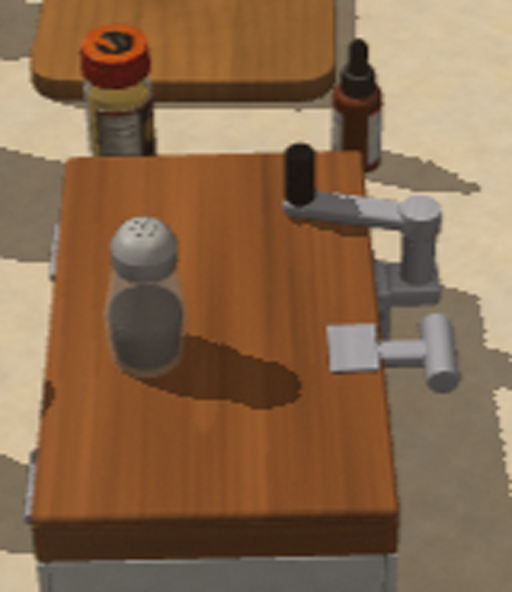

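The crops show the mill top at about (214.5,215.7) in top and (295,285.6) in side. The latch is near 0 and its knob points back over the lid. The bar is clear at the front. Next I check these against the box model.

```bash
cat >> h.py <<'E'
Bo=np.array([.576,.242,0]); a=np.arctan2(-.0053,.18)
BR=np.array([[np.cos(a),-np.sin(a),0],[np.sin(a),np.cos(a),0],[0,0,1]])
W=lambda x,y,z: Bo+BR@np.array([x,y,z])
E
python3 - <<'E'
from h import *
T=env.camera("top");S=env.camera("side")
print("mill top",tri((T,S),((214.5,215.7),(295,285.6))))
print("mill base contact side",cast(S,(295.5,331.5),.094), "grip-height dia px")
kt=tri((T,S),((261,253.7),(343.3,261.5)));print("knob top z~.141",kt)
piv=W(-.118,-.065,.107);print("pivot",piv)
for l in(0,.1,.2): print(l, W(-.118+.07*np.cos(l),-.065-.07*np.sin(l),.141))
for X,n in((W(-.12,.03,.09),"bar"),(piv,"piv")): print(n,X,proj(T,X),proj(S,X))
print("jar",tri((T,S),((325.8,214),(286,225))),"drop",tri((T,S),((325.5,276),(361.7,230.5))))
print("tomato",cast(T,(451,253),.06))
for p in [W(-.09,.14,.094),W(.09,-.14,.094)]: print(proj(S,p),proj(T,p))
for x,y,z in ((0,0,0),):pass
E
```

```text
mill top [0.6080207  0.26914139 0.18094374]
mill base contact side [0.60944397 0.28751212 0.094     ] grip-height dia px
knob top z~.141 [0.52224197 0.16083955 0.13935965]
pivot [0.45613806 0.1805011  0.107     ]
0 [0.52610773 0.17844088 0.141     ]
0.1 [0.5255525  0.17146586 0.141     ]
0.2 [0.5243037  0.16458112 0.141     ]
bar [0.45693494 0.27551881 0.09      ] [218.14712656 281.94932003] [384.83624088 324.4762536 ]
piv [0.45613806 0.1805011  0.107     ] [254.24172138 281.9787691 ] [379.3826206  280.56650807]
jar [0.62960797 0.00097464 0.11250541] drop [0.47264378 0.00133041 0.09133603]
tomato [ 0.53724656 -0.32993911  0.06      ]
[372.06858675 373.70402932] [175.79549671 268.68489828]
[268.91781043 262.52349428] [288.12847572 203.57383678]
```

```bash
cat >> h.py <<'E'
Bo=np.array([.5755,.2425,0])
def ori(tilt=0,yaw=a,flip=1):
    y=flip*np.array([-np.sin(yaw),np.cos(yaw),0]); f=np.array([np.cos(yaw),np.sin(yaw),0])
    z=np.sin(tilt)*f-np.cos(tilt)*np.array([0,0,1]); return np.column_stack([np.cross(y,z),y,z])
def best(p,tilt=0,yaw=a):
    r=[]; q0=np.array(env.read_state()["q"])
    for f in(1,-1):
        q=env.solve_ik(p,ori(tilt,yaw,f))
        if q is not None: r.append((np.abs(np.array(q)-q0).max(),f))
    return ori(tilt,yaw,min(r)[1])
def st(m=""):
    s=env.read_state(); print(m,"t%.1f"%s["t"],np.round(s["tcp_pos"],3),"F",np.round(s["contact_force"],1),"w%.4f g%.1f"%(s["width"],s["grip_force"]),"q",np.round(s["q"],2))
E
python3 - <<'E'
from h import *
m=np.array([.608,.2685,0])
R=best(m+[0,0,.25]); env.move_to(m+[0,0,.25],R); st("above")
env.movel(m+[0,0,.125],.15); env.command_gripper(.03,15); st("grip")
env.movel(m+[0,0,.29],.2); st("lift")
env.movel([.63,-.29,.29],.3); st("over")
env.movel([.63,-.29,.075],.2); env.movel([.63,-.29,.0545],.04); st("down")
c=env.camera("side");cv2.imwrite("pics/s1.png",c["img"])
E
```

```text
above t2.3 [0.608 0.269 0.25 ] F [ 0.1 -0.   0.3] w0.0879 g0.0 q [ 0.71  0.33  0.02 -0.   -1.26  0.83]
grip t4.1 [0.608 0.269 0.125] F [-0.5  0.4  0.1] w0.0407 g14.9 q [ 0.71  0.42 -0.14  0.   -1.01  0.83]
lift t5.1 [0.607 0.268 0.288] F [ 0.4 -0.2 -2.5] w0.0401 g14.7 q [ 0.71  0.31  0.08 -0.   -1.35  0.83]
over t7.1 [ 0.63  -0.289  0.29 ] F [-0.2  0.2 -2. ] w0.0406 g14.7 q [-0.15  0.36  0.16 -0.   -1.37  1.69]
down t9.0 [ 0.63  -0.29   0.054] F [ 0.2 -0.2 -0.3] w0.0409 g14.7 q [-0.15  0.53 -0.14  0.   -0.9   1.69]
```

View pics/s1.png

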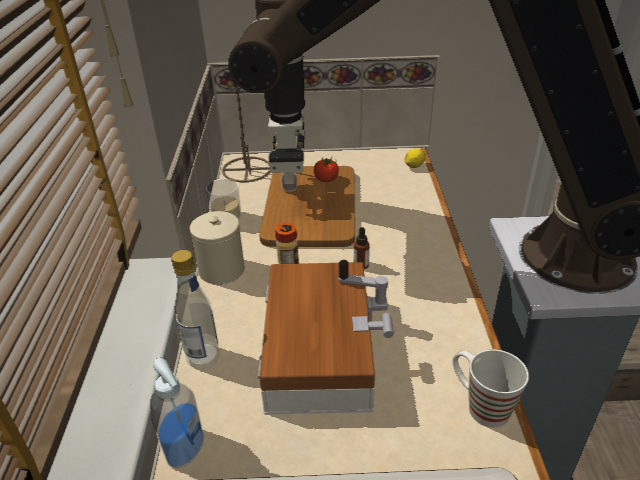

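The side view shows the mill standing on the board, held at (290,180), clear of the tomato at (327,168). The jar and dropper haven't moved. I'll release it and do the latch.

Run:
```python
from h import *
env.command_gripper(.07); env.movel([.63,-.29,.25],.25)
kp=lambda l,z: W(-.118+.07*np.cos(l),-.065-.07*np.sin(l),z)
y=a-np.pi/4
p=kp(.24,.22); R=best(p,0,y); env.move_to(p,R); st("above knob")
env.movel(kp(.24,.113),.12); env.command_gripper(.01,12); st("grip")
for l in np.linspace(.4,1.72,9): env.movel(kp(l,.113),.1)
st("swung")
env.command_gripper(.06); env.movel(kp(1.72,.2),.2); st("up")
for n in("side","top"): cv2.imwrite(f"pics/{n}2.png",env.camera(n)["img"])
```

```text
above knob t12.4 [0.523 0.162 0.22 ] F [ 0.2  0.6 -0.7] w0.0698 g0.0 q [ 0.66  0.16 -0.28  0.   -1.14  0.1 ]
grip t14.3 [0.523 0.162 0.113] F [-0.1  1.  -0. ] w0.0174 g12.0 q [ 0.66  0.25 -0.42  0.   -0.89  0.1 ]
swung t16.7 [0.443 0.112 0.113] F [-0.   0.6  6.6] w0.0175 g12.0 q [ 0.68  0.11 -0.61 -0.   -0.85  0.08]
up t18.2 [0.443 0.112 0.2  ] F [-0.6  1.4 -0.6] w0.0599 g0.0 q [ 0.68  0.01 -0.49 -0.   -1.07  0.08]
```

View pics/side2.png

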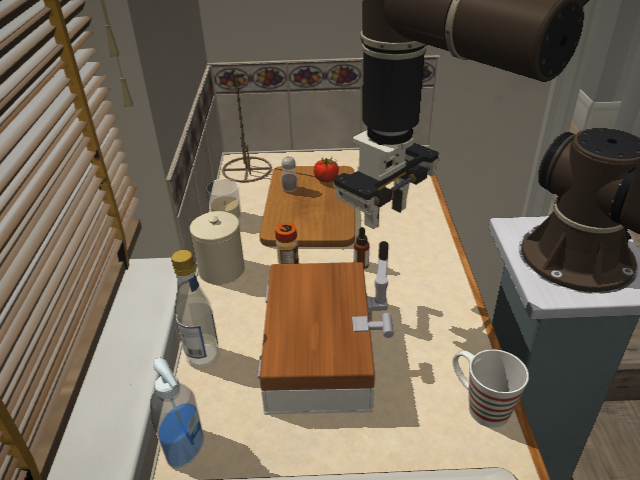

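The side view shows the lever pointing towards -y with its knob at (383,250), and the mill upright on the board at (289,175). Lid next.

Run:
```python
from h import *
def bp(t,d=.014): 
    c,s=np.cos(t),np.sin(t)
    return W(.09-.21*c+.03*s,.03,.06+.21*s+.03*c-d)
p=bp(0)+[0,0,.13]; env.movel(np.array([.443,.112,.26]),.25)
env.command_gripper(.08); R=best(p); env.move_to(p,R); env.movel(bp(0),.12); st("at bar")
env.command_gripper(.03,40); st("grip")
for t in np.arange(.1,1.01,.1):
    env.movel(bp(t),.12)
    if t>.85: st("%.1f"%t)
for n in("side","top"): cv2.imwrite(f"pics/{n}3.png",env.camera(n)["img"])
```

```text
at bar t21.2 [0.457 0.276 0.077] F [-0.   0.4  0.2] w0.0800 g0.0 q [ 0.91  0.28 -0.49  0.   -0.8   0.63]
grip t21.9 [0.456 0.276 0.076] F [-0.5 -0.   0.9] w0.0436 g40.0 q [ 0.91  0.28 -0.49 -0.   -0.8   0.63]
0.9 t24.8 [0.559 0.274 0.229] F [-1.1  7.3  2.8] w0.0436 g40.0 q [ 0.77  0.27 -0.11 -0.   -1.19  0.77]
1.0 t25.1 [0.578 0.273 0.238] F [-0.8  6.5  3.6] w0.0435 g40.0 q [ 0.75  0.29 -0.06 -0.   -1.22  0.8 ]
```

View pics/side3.png

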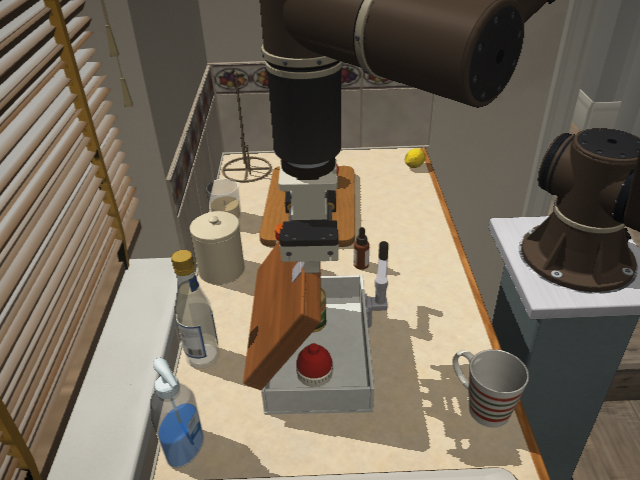

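The lid is at its stop. The red timer is on the +y side at (315,365) and the tin is on the -y side, half hidden at (320,312). I'll let go of the bar and look unobstructed.

Run:
```python
from h import *
env.command_gripper(.075); p=np.array(env.read_state()["tcp_pos"]); env.movel(p+[0,0,.09],.2)
env.movel(np.array([.45,.30,.36]),.25); st()
s=env.camera("side")["img"];t=env.camera("top")["img"]
cv2.imwrite("pics/side4.png",s);cv2.imwrite("pics/top4.png",t)
A=cv2.resize(s[230:420,240:410],None,fx=3,fy=3,interpolation=cv2.INTER_CUBIC)
B=cv2.resize(t[190:310,170:300],None,fx=2.2,fy=2.2,interpolation=cv2.INTER_CUBIC)
o=np.zeros((570,800,3),np.uint8);o[:A.shape[0],:A.shape[1]]=A;o[:B.shape[0],512:512+B.shape[1]]=B;cv2.imwrite("pics/c4.png",o)
```

```text
t27.3 [0.449 0.3   0.36 ] F [ 0.5  0.5 -0.3] w0.0750 g0.0 q [ 0.95  0.08 -0.06 -0.   -1.44  0.59]
```

View pics/c4.png

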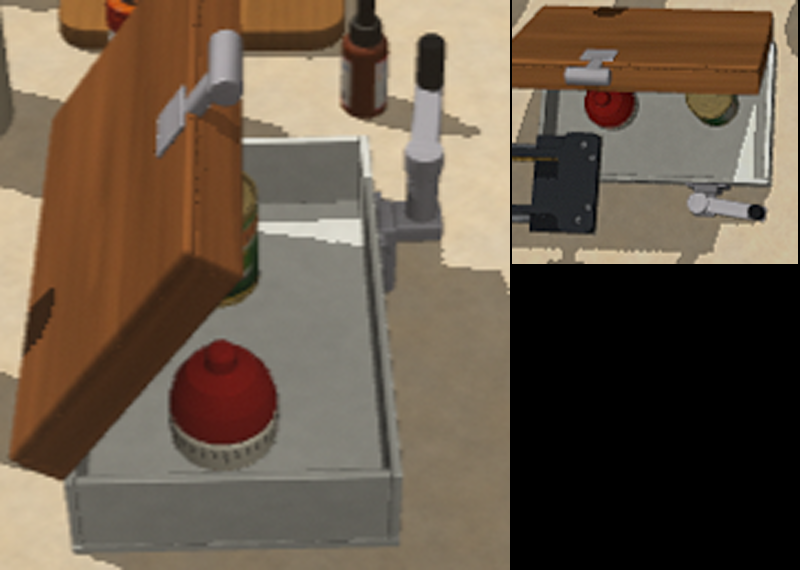

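The crop shows the tin's gold top showing below the lid edge in the top view, with its centre near u=261. Its front edge shows in the side view at u≈325.6. I'll measure both.

Run:
```python
from h import *
T=env.camera("top");S=env.camera("side")
h=cv2.cvtColor(T["img"],cv2.COLOR_BGR2HSV)[226:252,246:276]
for r in range(0,26): print(226+r," ".join("%3d/%3d"%(p[0],p[1]) for p in h[r,::2]))
print(cast(T,(250.5,237),.078),cast(T,(272,237),.078),cast(T,(261.5,241.5),.078))
print("side front edge", cast(S,(325.6,297),.078))
for x in(.005,.0125,.02): 
    X=W(x,-.065,.078); print(x,X,"front top px",proj(T,X-[.0285,0,0]),"side",proj(S,X-[.0285,0,0]))
```

```text
226  13/176  13/171  14/173  13/175  13/173  13/170  13/173  14/179  14/180  14/174  14/175  14/175  13/174  13/174  14/173
227  13/177  13/173  13/174  13/177  14/181  13/177  13/181  13/171  14/177  14/174  13/177  14/178  13/176  14/174  13/173
228  14/173  13/175  14/175  14/178  14/175  14/175  14/172  14/177  14/176  14/178  14/174  14/175  14/174  14/173  14/174
229  14/174  13/176  13/172  14/177  13/169  13/175  14/171  14/172  13/173  13/169  14/177  13/174  14/174  13/174  13/171
230  14/183  14/183  13/179  13/176  13/177  13/172  14/173  13/178  13/172  13/172  14/177  13/175  13/174  14/174  13/175
231  14/174  14/169  14/174  14/176  13/179  13/181  13/185  13/178  14/187  13/182  13/183  13/177  14/177  13/181  14/183
232  14/ 61  15/ 88  17/141  17/143  15/159  15/155  15/153  15/156  14/152  14/164  14/162  14/163  14/176  13/158  13/151
233  42/  9  24/ 43  23/116  23/115  23/113  22/110  23/107  23/109  22/105  22/115  22/118  23/120  27/103  27/ 34  20/ 29
234  30/ 14  23/ 36  20/123  22/120  22/118  22/115  23/116  22/115  22/113  22/117  22/117  21/112  28/ 76 
[... 1924 characters left out ...]
 18  23/ 18  30/ 16  27/ 18  27/ 19  27/ 17  27/ 17  30/ 16  30/ 16  27/ 18
251  27/ 19  27/ 22  26/ 16  27/ 18  24/ 19  24/ 19  23/ 18  23/ 18  30/ 16  24/ 19  27/ 19  30/ 17  30/ 14  27/ 18  27/ 18
[0.57558644 0.19811967 0.078     ] [0.57574303 0.14166673 0.078     ] [0.56372271 0.16893296 0.078     ]
side front edge [0.55513487 0.18722055 0.078     ]
0.005 [0.57858477 0.177381   0.078     ] front top px [258.14175072 246.64645083] side [328.11524653 293.30542177]
0.0125 [0.58608153 0.17716026 0.078     ] front top px [258.30081362 243.81029333] side [324.07573794 293.38477472]
0.02 [0.59357828 0.17693952 0.078     ] front top px [258.4595505  240.97994896] side [320.03684699 293.46411554]
```

Run:
```python
from h import *
th=.55; R0=ori(th); d=R0[:,2]
g=np.array([.586,.1755,.055])+.019*d; p=g-.2*d
R=best(p,th); env.command_gripper(.076); env.move_to(p,R); st("pre")
env.movel(g-.06*d,.2); st("mid"); env.movel(g,.06); st("in")
env.command_gripper(.04,25); st("grip")
env.movel(g-.03*d,.08); st("lift")
for n in("side","top"): cv2.imwrite(f"pics/{n}5.png",env.camera(n)["img"])
```

```text
Traceback (most recent call last):
  File "h.py", line 30, in best
    return ori(tilt,yaw,min(r)[1])
                        ~~~^^^
ValueError: min() iterable argument is empty
```

Run:
```python
from h import *
# yaw here = heading of the approach; the closing axis is across it
for th in(.35,.42,.5,.55):
  for yw in(-.4,-.2,a,.2,.4):
    out=[]
    for f in(1,-1):
      R=ori(th,yw,f);d=R[:,2];g=np.array([.586,.1755,.055])+.019*d
      out.append("".join("1" if env.solve_ik(g-s*d,R) is not None else "0" for s in(0,.03,.06,.09,.12,.15,.2)))
      q=env.solve_ik(g,R)
      if q is not None: out.append(np.round(q,2).tolist())
    print(th,round(yw,2),out)
```

```text
0.35 -0.4 ['1111000', [0.62, 0.33, -0.88, 1.07, -0.34, 2.68], '1111111', [0.62, 0.33, -0.88, 1.07, -0.34, -0.47]]
0.35 -0.2 ['1100011', [0.48, 0.3, -0.95, 1.37, -0.22, 2.7], '1111111', [0.48, 0.3, -0.95, 1.37, -0.22, -0.44]]
0.35 -0.03 ['0011111', '0111111']
0.35 0.2 ['0111111', '0111111']
0.35 0.4 ['0111111', '0111111']
0.42 -0.4 ['1111111', [0.51, 0.32, -0.95, 1.48, -0.33, 2.37], '1111111', [0.51, 0.32, -0.95, 1.48, -0.33, -0.77]]
0.42 -0.2 ['0111100', '0111111']
0.42 -0.03 ['0010011', '0011111']
0.42 0.2 ['0001111', '0001111']
0.42 0.4 ['0001111', '0001111']
0.5 -0.4 ['0111111', '0111111']
0.5 -0.2 ['0000111', '0000111']
0.5 -0.03 ['0000000', '0000001']
0.5 0.2 ['0000001', '0000001']
0.5 0.4 ['0000011', '0000011']
0.55 -0.4 ['0011111', '0011111']
0.55 -0.2 ['0000001', '0000001']
0.55 -0.03 ['0000000', '0000000']
0.55 0.2 ['0000000', '0000000']
0.55 0.4 ['0000001', '0000001']
```

```bash
cat >> h.py <<'E'
def clr(g,R):
    """least distance of gripper body/wrist in front of the open lid's skirt plane; g grasp point (world)"""
    P=[]
    for s in np.linspace(.047,.14,12):
        for u in(-.039,.039):
            for v in np.linspace(-.0965,.0965,5): P.append(g-s*R[:,2]+u*R[:,0]+v*R[:,1])
    for s in np.linspace(.14,.3,20):
        for k in np.arange(0,6.28,.4): P.append(g-s*R[:,2]+.045*(np.cos(k)*R[:,0]+np.sin(k)*R[:,1]))
    P=(np.array(P)-Bo)@BR; x,z=P[:,0]-.09,P[:,2]-.06
    D=-(x*.8415+z*.5403); t=-.5403*x+.8415*z
    return D[t<.19].min(), P[:,2].min()
E
python3 - <<'E'
from h import *
res=[]
for zg in(.055,.06,.064):
 for th in np.arange(.25,.56,.03):
  for yr in np.arange(-.4,.41,.1):
   for f in(1,-1):
    R=ori(th,a+yr,f);g=np.array([.586,.1755,zg])
    ok=[env.solve_ik(g+.019*R[:,2]+o,R) for o in (np.zeros(3),np.array([-.016,0,.025]),np.array([-.054,0,.084]),np.array([-.1,0,.156]))]
    if any(q is None for q in ok): continue
    res.append((round(min(clr(g+o,R)[0] for o in(np.zeros(3),np.array([-.027,0,.042]))),4),zg,round(th,2),round(yr,2),f,round(max(np.abs(np.array(ok[i])-ok[i+1]).max() for i in range(3)),2),np.round(ok[0],2).tolist()))
res.sort(key=lambda r:-r[0])
for r in res[:25]: print(r)
E
```

```text
(np.float64(-0.0102), 0.06, np.float64(0.37), np.float64(-0.1), -1, np.float64(0.51), [0.37, 0.29, -0.97, 1.64, -0.18, -0.54])
(np.float64(-0.0124), 0.064, np.float64(0.37), np.float64(-0.1), -1, np.float64(0.46), [0.4, 0.28, -0.97, 1.56, -0.18, -0.49])
(np.float64(-0.0134), 0.055, np.float64(0.34), np.float64(-0.1), 1, np.float64(6.04), [0.46, 0.3, -0.95, 1.38, -0.19, 2.77])
(np.float64(-0.0137), 0.055, np.float64(0.34), np.float64(-0.1), -1, np.float64(0.38), [0.46, 0.3, -0.95, 1.38, -0.19, -0.37])
(np.float64(-0.0137), 0.055, np.float64(0.34), np.float64(-0.0), -1, np.float64(0.52), [0.36, 0.29, -0.96, 1.58, -0.13, -0.38])
(np.float64(-0.0144), 0.06, np.float64(0.34), np.float64(-0.0), -1, np.float64(0.46), [0.42, 0.29, -0.96, 1.44, -0.15, -0.29])
(np.float64(-0.0145), 0.06, np.float64(0.34), np.float64(-0.1), -1, np.float64(0.34), [0.5, 0.29, -0.94, 1.28, -0.21, -0.3])
(np.float64(-0.0145), 0.06, np.float64(0.34), np.float64(0.1), -1, np.float64(0.68), [0.31, 0.28, -0.97, 1.65, -0.08, -0.31])
(np.float64(-0.0146), 0.055, np.float64(0.37), np.float64(-0.2), -1, np.float64(0.44), [
[... 1348 characters left out ...]
64(-0.1), -1, np.float64(0.24), [0.58, 0.31, -0.89, 1.0, -0.24, -0.1])
(np.float64(-0.0182), 0.055, np.float64(0.31), np.float64(0.1), -1, np.float64(0.36), [0.52, 0.3, -0.92, 1.07, -0.15, 0.07])
(np.float64(-0.0183), 0.055, np.float64(0.34), np.float64(-0.2), -1, np.float64(0.32), [0.54, 0.31, -0.92, 1.22, -0.25, -0.38])
(np.float64(-0.019), 0.055, np.float64(0.4), np.float64(-0.3), 1, np.float64(0.43), [0.47, 0.31, -0.96, 1.52, -0.28, 2.44])
(np.float64(-0.019), 0.055, np.float64(0.4), np.float64(-0.3), -1, np.float64(0.43), [0.47, 0.31, -0.96, 1.52, -0.28, -0.71])
(np.float64(-0.0194), 0.064, np.float64(0.37), np.float64(-0.2), -1, np.float64(0.37), [0.5, 0.29, -0.95, 1.36, -0.25, -0.48])
```

The wrist (q5 ≤ 0) can't lean forward past the forearm line with q4 near 0. It needs the flipped branch (q4 near -2.8). I'll identify the kinematics from samples so I can plan that.

```bash
cat > fit.py <<'E'
from h import *
from scipy.spatial.transform import Rotation as Ro
import itertools
rng=np.random.default_rng(0); Q=[];P=[];RR=[]
while len(Q)<25:
    p=rng.uniform([.4,-.3,.1],[.65,.35,.4]); R=ori(rng.uniform(-.3,.3),rng.uniform(-.6,.6),1)
    q=env.solve_ik(p,R)
    if q is not None: Q.append(q);P.append(p);RR.append(R)
Q=np.array(Q)
X=lambda t:Ro.from_euler('x',t).as_matrix(); Y=lambda t:Ro.from_euler('y',t).as_matrix(); Z=lambda t:Ro.from_euler('z',t).as_matrix()
for s4,s6 in itertools.product((1,-1),(1,-1)):
    M=[ (Z(q[0])@Y(q[1]-q[2])@X(s4*q[3])@Y(-q[4])@X(s6*q[5])).T@R for q,R in zip(Q,RR)]
    print(s4,s6,np.std(M,axis=0).max(),np.round(M[0],3).tolist())
    if np.std(M,axis=0).max()<.02:
        A=[];b=[]
        for q,p in zip(Q,P):
            z=Z(q[0]);A1=z@Y(q[1]);A2=z@Y(q[1]-q[2]);A3=A2@X(s4*q[3])@Y(-q[4])
            A.append(np.column_stack([z[:,0],z[:,2],A1[:,0],A1[:,2],A2[:,0],A2[:,2],A3[:,0]]));b.append(p)
        s,_,_,_=np.linalg.lstsq(np.vstack(A),np.hstack(b),rcond=None)
        print("par",np.round(s,4).tolist(),"res",np.abs(np.vstack(A)@s-np.hstack(b)).max())
E
python3 fit.py
```

```text
1 1 0.5952991667168382 [[-0.024, 0.118, 0.993], [0.919, 0.394, -0.024], [-0.394, 0.911, -0.118]]
1 -1 0.14475175249402703 [[-0.024, 0.118, 0.993], [-0.999, -0.046, -0.019], [0.044, -0.992, 0.119]]
-1 1 0.6368486963716639 [[0.0, 0.0, 1.0], [0.935, 0.354, -0.0], [-0.354, 0.935, -0.0]]
-1 -1 3.1297219213628196e-16 [[0.0, 0.0, 1.0], [-1.0, -0.0, 0.0], [0.0, -1.0, 0.0]]
par [0.0114, 0.4041, 0.0128, 0.6594, 0.4578, -0.0641, 0.5758] res 0.2051122270736901
```

```bash
sed -i 's/<25:/<60:/; s/A.append(np.column_stack.*$/A4=A2@X(s4*q[3]);A5=A3@X(s6*q[5]);A.append(np.column_stack([np.eye(3),z[:,:2],A1,A2,A4,A3,A5,z@Y(-q[2])]));b.append(p)/' fit.py; sed -i 's/print("par".*/Am=np.vstack(A);bb=np.hstack(b);r=Am@s-bb;print(np.round(s,3).tolist(),np.abs(r).max());i=np.argsort(-np.abs(r.reshape(-1,3)).max(1))[:5];print(np.round(Q[i],2),np.round(np.array(P)[i],2),np.round(r.reshape(-1,3)[i],2))/' fit.py; python3 fit.py | tail -18
```

```text
1 1 0.6731912594561149 [[-0.024, 0.118, 0.993], [0.919, 0.394, -0.024], [-0.394, 0.911, -0.118]]
1 -1 0.19140025258840995 [[-0.024, 0.118, 0.993], [-0.999, -0.046, -0.019], [0.044, -0.992, 0.119]]
-1 1 0.6987024163149985 [[0.0, 0.0, 1.0], [0.935, 0.354, -0.0], [-0.354, 0.935, -0.0]]
-1 -1 2.58437613218516e-16 [[0.0, 0.0, 1.0], [-1.0, -0.0, 0.0], [0.0, -1.0, 0.0]]
[0.0, 0.0, 0.199, 0.0, 0.0, -0.0, 0.0, 0.602, 0.232, -0.0, -0.0, 0.232, -0.096, 0.0, 0.189, -0.096, -0.0, 0.189, -0.0, -0.0, -0.0, -0.0, 0.0] 2.4702462297909733e-15
[[ 0.84  0.38 -0.21 -0.   -0.98 -2.12]
 [-0.11  0.46  0.38  0.11 -1.75 -1.18]
 [-0.11  0.35  0.26  0.02 -1.52 -1.07]
 [ 0.43  0.1  -0.31  0.1  -1.02 -2.15]
 [ 0.89  0.37 -0.03 -0.08 -1.35 -1.98]] [[ 0.55  0.33  0.12]
 [ 0.6  -0.3   0.36]
 [ 0.63 -0.27  0.35]
 [ 0.59  0.02  0.26]
 [ 0.49  0.35  0.19]] [[0. 0. 0.]
 [0. 0. 0.]
 [0. 0. 0.]
 [0. 0. 0.]
 [0. 0. 0.]]
```

```bash
cat > kin.py <<'E'
from h import *
from scipy.spatial.transform import Rotation as Ro
from scipy.optimize import least_squares
X=lambda t:Ro.from_euler('x',t).as_matrix(); Y=lambda t:Ro.from_euler('y',t).as_matrix(); Z=lambda t:Ro.from_euler('z',t).as_matrix()
M0=np.array([[0,0,1.],[-1,0,0],[0,-1,0]])
lo=np.array([-3.07,-1.43,-1.02,-3.03,-3.05,-3.03])+.03; hi=np.array([3.07,2.12,1.25,1.67,0,3.03])-.03
def fk(q,links=False):
    z=Z(q[0]);A1=z@Y(q[1]);A2=z@Y(q[1]-q[2]);A4=A2@X(-q[3]);A3=A4@Y(-q[4])
    e=np.array([0,0,.199])+.602*A1[:,2]; w=e+.464*A2[:,0]; v=w-.1915*A4[:,1]; p=v+.378*A3[:,0]
    R=A3@X(-q[5])@M0
    return (p,R,e,w,v) if links else (p,R)
def ik(p,R,q0):
    def f(q):
        pp,r=fk(q); return np.r_[(pp-p)*5,(r-R).ravel()]
    s=least_squares(f,np.clip(q0,lo+1e-3,hi-1e-3),bounds=(lo,hi)); return s.x if np.abs(s.fun).max()<4e-3 else None
E
python3 - <<'E'
from kin import *
s=env.read_state(); q0=np.array(s["q"]); print(np.abs(fk(q0)[0]-s["tcp_pos"]).max(),np.abs(fk(q0)[1]-s["tool_rot"]).max())
rng=np.random.default_rng(1)
u=np.array([-.54,0,.84]); g=np.array([.586,.1755,.058]); out=[]
for th in(.46,.54,.6):
  for yr in(-.2,0.,.2):
    for f in(1,-1):
      R=ori(th,a+yr,f); seen=[]
      for k in range(14):
        q=ik(g+.019*R[:,2],R,rng.uniform(np.maximum(lo,[-.8,-.3,-1,-3,-2,-3]),np.minimum(hi,[1.5,1.5,1.2,1.6,0,3])))
        if q is None or any(np.abs(q-x).max()<.05 for x in seen): continue
        seen.append(q); path=[q]; 
        for d in(.04,.08,.14,.2):
            n=ik(g+.019*R[:,2]+u*d,R,path[-1])
            if n is None or np.abs(n-path[-1]).max()>.6: break
            path.append(n)
        _,_,e,w,v=fk(q,True)
        out.append((len(path),round(min(clr(g,R)[0],clr(g+u*.06,R)[0]),3),th,yr,f,np.round(q,2).tolist(),np.round(path[-1],2).tolist(),np.round([e,w,v],2).tolist()))
out.sort(key=lambda r:(-r[0],-r[1]))
for o in out[:14]:print(*o)
E
```

```text
0.0005867833574459413 2.7755575615628914e-16
```

```bash
cat > s.py <<'E'
from kin import *
rng=np.random.default_rng(2)
R=ori(.34,a-.1,-1); print(ik(np.array([.586,.1755,.055])+.019*R[:,2],R,np.array([.46,.3,-.95,1.38,-.19,-.37])))
u=np.array([-.54,0,.84]); g=np.array([.586,.1755,.060]); out=[]
l=np.maximum(lo,[-1.2,-.6,-1,-3,-1.5,-3]);h=np.minimum(hi,[1.6,1.6,1.2,1.64,0,3])
import time;t0=time.time()
while time.time()-t0<150:
    th,yr=rng.uniform(.3,.75),rng.uniform(-.5,.5)
    def f(q):
        p,r=fk(q); z=r[:,2]; y=r[:,1]
        return np.r_[(p-.019*z-g)*10,y[2]*3, .1*max(0,.3-np.hypot(z[0],z[1])), .1*max(0,abs(np.dot(y[:2],[np.sin(a),-np.cos(a)]))<.85)]
    s=least_squares(f,rng.uniform(l,h),bounds=(lo,hi),max_nfev=60)
    if np.abs(s.fun).max()>2e-3: continue
    q=s.x;p,r=fk(q)
    c=clr(g,r); 
    out.append((round(c[0],3),round(c[1],3),round(np.arccos(-r[2,2]),2),round(np.arctan2(r[1,2],r[0,2]),2),np.round(q,2).tolist(),np.round(np.array(fk(q,True)[2:]),2).tolist()))
out.sort(key=lambda r:-r[0]); print(len(out))
for o in out[:15]:print(*o)
E
python3 s.py
```

```text
[ 0.45923918  0.30048669 -0.94815399  1.38188965 -0.18966078 -0.36949864]
6087
0.109 -0.138 2.13 0.01 [-0.05, 1.57, -0.71, -2.96, -2.84, 1.71] [[0.6, -0.03, 0.2], [0.3, -0.02, -0.15], [0.28, 0.17, -0.13]]
0.107 -0.138 2.13 0.03 [-0.07, 1.57, -0.68, -2.89, -2.81, -1.38] [[0.6, -0.04, 0.2], [0.31, -0.02, -0.16], [0.28, 0.17, -0.13]]
0.102 -0.097 1.97 0.0 [-0.06, 1.54, -0.84, -2.98, -2.77, -1.44] [[0.6, -0.04, 0.22], [0.26, -0.02, -0.1], [0.25, 0.17, -0.08]]
0.101 -0.093 1.95 0.01 [-0.07, 1.54, -0.84, -2.95, -2.75, -1.42] [[0.6, -0.04, 0.22], [0.27, -0.02, -0.1], [0.25, 0.17, -0.07]]
0.097 -0.1 1.98 0.07 [-0.1, 1.54, -0.76, -2.77, -2.69, -1.3] [[0.6, -0.06, 0.22], [0.29, -0.03, -0.13], [0.26, 0.15, -0.08]]
0.096 -0.064 1.84 0.0 [-0.06, 1.5, -0.94, -2.99, -2.7, 1.69] [[0.6, -0.04, 0.24], [0.25, -0.02, -0.06], [0.24, 0.17, -0.04]]
0.095 -0.064 1.84 0.01 [-0.07, 1.5, -0.92, -2.95, -2.69, -1.42] [[0.6, -0.04, 0.24], [0.25, -0.02, -0.06], [0.24, 0.17, -0.04]]
0.095 -0.165 2.26 0.12 [-0.1, 1.58, -0.51, -2.69, -2.76, 1.86] [[0.6, -0.06, 0.19], [0.37, -0.04, -0.21], [0.31, 0.14, -0.17]]
0.093 -
[... 164 characters left out ...]
 -2.9, -2.65, 1.76] [[0.6, -0.05, 0.25], [0.25, -0.02, -0.06], [0.24, 0.17, -0.03]]
0.09 -0.149 2.18 -0.28 [0.79, 1.38, -0.98, 1.4, -2.32, 0.56] [[0.42, 0.42, 0.32], [0.19, 0.19, -0.01], [0.3, 0.26, -0.15]]
0.089 -0.2 2.45 -0.14 [0.72, 1.51, -0.82, 1.12, -2.58, -2.92] [[0.45, 0.4, 0.24], [0.21, 0.19, -0.1], [0.36, 0.21, -0.22]]
0.085 -0.211 2.53 0.08 [0.66, 1.55, -0.78, 0.97, -2.75, 3.0] [[0.48, 0.37, 0.21], [0.22, 0.17, -0.12], [0.38, 0.16, -0.23]]
0.085 -0.211 2.53 0.08 [0.66, 1.55, -0.78, 0.98, -2.75, 3.0] [[0.48, 0.37, 0.21], [0.22, 0.17, -0.12], [0.38, 0.16, -0.23]]
0.085 -0.169 2.28 -0.3 [0.79, 1.42, -0.91, 1.3, -2.36, 0.52] [[0.42, 0.42, 0.29], [0.19, 0.2, -0.05], [0.32, 0.26, -0.17]]
```

```bash
sed -i 's/150:/120:/; s/^out.sort.*/out=[o for o in out if o[1]>.064 and o[2]<1.3 and min(k[2] for k in o[5])>.18 and abs(o[3]-a)<.45]; out.sort(key=lambda r:-r[0]); print(len(out))/; s/,\.060\])/,.062])/' s.py; sed -i 's/l=np.maximum(lo,.*$/l=np.maximum(lo,[-1.2,-.6,-1,-3,-2.9,-3]);h=np.minimum(hi,[1.6,1.6,1.2,1.64,0,3])/; s/out\[:15\]/out[:400:12]/' s.py; python3 s.py
```

```text
[ 0.45923918  0.30048669 -0.94815399  1.38188965 -0.18966078 -0.36949864]
430
0.03 0.069 0.76 0.03 [-0.06, 0.33, -0.89, -2.99, -0.4, -1.65] [[0.19, -0.01, 0.77], [0.36, -0.02, 0.33], [0.34, 0.17, 0.32]]
0.027 0.075 0.66 0.01 [-0.04, 0.3, -0.81, -2.98, -0.21, -1.68] [[0.18, -0.01, 0.77], [0.38, -0.02, 0.36], [0.36, 0.17, 0.34]]
0.026 0.065 0.82 0.12 [-0.11, 0.35, -0.86, -2.78, -0.48, -1.74] [[0.21, -0.02, 0.76], [0.37, -0.04, 0.33], [0.32, 0.15, 0.31]]
0.024 0.071 0.72 0.08 [-0.06, 0.31, -0.77, -2.75, -0.24, -1.85] [[0.18, -0.01, 0.77], [0.4, -0.02, 0.37], [0.35, 0.16, 0.33]]
0.023 0.079 0.6 -0.01 [-0.03, 0.29, -0.76, -2.98, -0.07, -1.72] [[0.17, -0.01, 0.78], [0.4, -0.01, 0.37], [0.38, 0.18, 0.36]]
0.021 0.071 0.74 0.12 [-0.01, 0.29, -0.65, -2.45, -0.14, -2.16] [[0.17, -0.0, 0.78], [0.44, -0.0, 0.4], [0.35, 0.15, 0.33]]
0.019 0.07 0.75 0.16 [0.06, 0.28, -0.59, -2.22, -0.09, -2.41] [[0.17, 0.01, 0.78], [0.47, 0.03, 0.42], [0.34, 0.14, 0.32]]
0.017 0.067 0.79 0.21 [-0.04, 0.31, -0.67, -2.36, -0.25, -2.16] [[0.18, -0.01, 0.77], [0.44, -0.02, 0.39], [0.34, 0.12, 0.31]]
0.014 0.066 0.81 0
[... 2439 characters left out ...]
.64, 0.3, -0.78, 0.47, -0.22, 0.78] [[0.14, 0.11, 0.77], [0.32, 0.24, 0.36], [0.48, 0.14, 0.4]]
-0.037 0.093 0.34 -0.41 [0.66, 0.33, -0.84, 0.92, -0.37, -0.36] [[0.15, 0.12, 0.77], [0.3, 0.23, 0.34], [0.48, 0.22, 0.4]]
-0.039 0.093 0.35 0.4 [0.54, 0.29, -0.89, 0.78, -0.07, -2.49] [[0.14, 0.09, 0.78], [0.3, 0.18, 0.35], [0.47, 0.13, 0.4]]
-0.04 0.095 0.31 -0.42 [0.68, 0.33, -0.81, 0.8, -0.4, 2.87] [[0.15, 0.12, 0.77], [0.3, 0.25, 0.35], [0.48, 0.22, 0.4]]
-0.04 0.095 0.3 0.34 [0.64, 0.31, -0.75, 0.38, -0.24, 0.92] [[0.15, 0.11, 0.77], [0.33, 0.25, 0.37], [0.48, 0.14, 0.4]]
-0.042 0.095 0.3 0.37 [0.64, 0.31, -0.73, 0.32, -0.25, -2.14] [[0.15, 0.11, 0.77], [0.34, 0.25, 0.37], [0.49, 0.14, 0.4]]
```

```bash
cat > plan.py <<'E'
from kin import *
u=np.array([-.54,0,.84]); th,hd=.68,.05
g=np.array([.586,.1755,.062])
def plan(seed=np.array([-.05,.31,-.79,-2.86,-.24,-1.75])):
    for f in(1,-1):
        R=ori(th,hd,f); q=ik(g+.019*R[:,2],R,seed)
        if q is not None: return R,q
    return None
mid=np.array([.45,-.45,-.65,-1.4,-.5,-.6])
if __name__=="__main__":
    R,q=plan(); print(np.round(q,3),clr(g,R)); pth=[q]
    def go(p,R,m):
        n=ik(p,R,pth[-1]); print(m,None if n is None else np.round(n,2)); 
        if n is not None: pth.append(n)
    T0=g+.019*R[:,2]
    for d in(.05,.1,.15,.2): go(T0+u*d,R,d)
    pre=pth[-1].copy()
    q0=np.array(env.read_state()["q"])
    for A,B in((q0,mid),(mid,pre)):
        for s in np.linspace(0,1,7):
            k=fk(A+s*(B-A),True); print(np.round(k[0],2),np.round(k[1][:,2],2),"w",np.round(k[3],2),"v",np.round(k[4],2))
    e=T0+u*.14
    for s in np.linspace(0,1,6): go(e+s*(np.array([.60,-.16,.25])-e)+[0,0,.04],R,"tr")
    go(np.array([.60,-.16,.062+.017])+.019*R[:,2],R,"place")
E
python3 plan.py
```

```text
[ 0.022  0.285 -0.63  -2.523 -0.03   0.974] (np.float64(0.024076170136079073), np.float64(0.07402298984457334))
0.05 None
0.1 None
0.15 None
0.2 None
[0.45 0.3  0.36] [-0. -0. -1.] w [0.3  0.41 0.74] v [0.45 0.3  0.74]
[0.4  0.32 0.33] [-0.07  0.26 -0.96] w [0.29 0.35 0.73] v [0.43 0.22 0.69]
[0.37 0.34 0.31] [-0.07  0.5  -0.86] w [0.28 0.28 0.73] v [0.39 0.15 0.64]
[0.35 0.36 0.32] [ 0.    0.7  -0.72] w [0.26 0.22 0.71] v [0.34 0.1  0.59]
[0.34 0.37 0.34] [ 0.15  0.82 -0.55] w [0.24 0.17 0.7 ] v [0.28 0.06 0.55]
[0.35 0.37 0.36] [ 0.35  0.86 -0.38] w [0.21 0.12 0.67] v [0.22 0.04 0.5 ]
[0.36 0.34 0.37] [ 0.55  0.79 -0.25] w [0.17 0.08 0.65] v [0.15 0.04 0.46]
[0.36 0.34 0.37] [ 0.55  0.79 -0.25] w [0.17 0.08 0.65] v [0.15 0.04 0.46]
[0.42 0.34 0.34] [ 0.66  0.7  -0.28] w [0.23 0.09 0.62] v [0.17 0.07 0.44]
[0.48 0.32 0.29] [ 0.74  0.58 -0.34] w [0.28 0.09 0.59] v [0.2  0.1  0.42]
[0.53 0.3  0.24] [ 0.79  0.44 -0.43] w [0.33 0.08 0.55] v [0.23 0.13 0.4 ]
[0.56 0.26 0.18] [ 0.79  0.29 -0.54] w [0.38 0.06 0.51] v [0.26 0.15 0.38]
[0.59 0.22 0.12] [ 0.74  0.15 -0.66] w [0.42 0.04 0.46] v [0.31 0.16 0.36]
[0.6  0.18 0.05] [ 0.63  0.03 -0.78] w [0.45 0.01 0.41] v [0.36 0.16 0.34]
tr None
tr None
tr None
tr None
tr [ 0.21 -0.16 -0.83  0.42 -0.25 -2.1 ]
tr [ 0.05 -0.1  -0.58  0.01 -0.41 -1.58]
place [-0.07  0.26 -0.55 -0.72 -0.12 -0.76]
```

```bash
cat > s2.py <<'E'
from kin import *
rng=np.random.default_rng(3); g=np.array([.586,.1755,.063]); out=[]
seeds=[[-.06,.33,-.89,-2.99,-.4,-1.65],[-.11,.35,-.86,-2.78,-.48,-1.74],[-.04,.31,-.67,-2.36,-.25,-2.16],[.06,.29,-.57,-2.01,-.18,-2.54],[.2,.28,-.52,-1.7,-.1,-2.9],[.24,.28,-.51,-1.65,-.04,.12]]
for th in np.arange(.5,.96,.05):
  for hd in np.arange(-.2,.46,.08):
    for f in(1,-1):
      R=ori(th,hd,f); c=clr(g,R)
      if c[0]<.006 or c[1]<.06: continue
      seen=[]
      for s in seeds:
        for k in(0,np.pi):
          s2=np.array(s);s2[5]+=k
          q=ik(g+.019*R[:,2],R,s2)
          if q is None or any(np.abs(q-x).max()<.05 for x in seen): continue
          seen.append(q)
          for mode in(0,1):
            p=[q];L=0
            for d in np.arange(.01,.2,.01):
                off=d*np.array([-.54,0,.84]) if mode==0 else np.array([-max(0,d-.03)*.9,0,d])
                n=ik(g+.019*R[:,2]+off,R,p[-1])
                if n is None or np.abs(n-p[-1]).max()>.35: break
                p.append(n);L=off[2]
            out.append((round(L,3),mode,round(th,2),round(hd,2),f,np.round(c,3).tolist(),np.round(q,2).tolist(),np.round(p[-1],2).tolist()))
out.sort(key=lambda r:-r[0]); print(len(out))
for o in out[:16]:print(*o)
E
python3 s2.py
```

```text
68
0.13 1 0.9 0.04 1 [0.036, 0.062] [-0.09, 0.42, -0.99, -2.99, -0.73, 1.54] [-0.0, -0.11, -0.84, -2.6, -0.06, 1.06]
0.13 1 0.9 0.04 -1 [0.036, 0.062] [-0.09, 0.42, -0.99, -2.99, -0.73, -1.6] [-0.0, -0.11, -0.84, -2.6, -0.06, -2.08]
0.11 1 0.85 0.04 1 [0.033, 0.065] [-0.08, 0.38, -0.96, -2.99, -0.62, 1.52] [0.02, -0.04, -0.78, -2.57, -0.03, 1.01]
0.11 1 0.85 0.04 -1 [0.033, 0.065] [-0.08, 0.38, -0.96, -2.99, -0.62, -1.62] [0.02, -0.04, -0.78, -2.57, -0.03, -2.13]
0.109 0 0.85 0.04 1 [0.033, 0.065] [-0.08, 0.38, -0.96, -2.99, -0.62, 1.52] [0.02, -0.03, -0.78, -2.56, -0.03, 1.01]
0.109 0 0.85 0.04 -1 [0.033, 0.065] [-0.08, 0.38, -0.96, -2.99, -0.62, -1.62] [0.02, -0.03, -0.78, -2.56, -0.03, -2.13]
0.109 0 0.9 0.12 1 [0.03, 0.062] [-0.13, 0.41, -0.94, -2.82, -0.68, 1.48] [0.09, -0.03, -0.72, -2.27, -0.03, 0.72]
0.109 0 0.9 0.12 -1 [0.03, 0.062] [-0.13, 0.41, -0.94, -2.82, -0.68, -1.66] [0.09, -0.03, -0.72, -2.27, -0.03, -2.43]
0.1 1 0.9 0.12 1 [0.03, 0.062] [-0.13, 0.41, -0.94, -2.82, -0.68, 1.48] [0.02, -0.0, -0.75, -2.36, -0.11, 0.86]
0.1 1 0.9 0.12 -1 [0.03, 0.062] [-0.13, 0.41, -0.94, -2.82, -0.68, -1.66] [0.02, -0.0, -0.75, -2.36, -0.11, -2.29]
0.084 0 0.8 0.04 1 [0.031, 0.068] [-0.07, 0.35, -0.91, -2.97, -0.49, 1.5] [0.02, 0.04, -0.75, -2.57, -0.03, 1.02]
0.084 0 0.8 0.04 -1 [0.031, 0.068] [-0.07, 0.35, -0.91, -2.97, -0.49, -1.64] [0.02, 0.04, -0.75, -2.57, -0.03, -2.12]
0.084 0 0.9 0.2 1 [0.023, 0.062] [-0.16, 0.39, -0.86, -2.64, -0.61, 1.38] [0.12, 0.04, -0.66, -2.05, -0.07, 0.54]
0.084 0 0.9 0.2 -1 [0.023, 0.062] [-0.16, 0.39, -0.86, -2.64, -0.61, -1.77] [0.12, 0.04, -0.66, -2.05, -0.07, -2.6]
0.08 1 0.8 0.04 1 [0.031, 0.068] [-0.07, 0.35, -0.91, -2.97, -0.49, 1.5] [-0.01, 0.07, -0.78, -2.65, -0.08, 1.12]
0.08 1 0.8 0.04 -1 [0.031, 0.068] [-0.07, 0.35, -0.91, -2.97, -0.49, -1.64] [-0.01, 0.07, -0.78, -2.65, -0.08, -2.02]
```

```bash
cat > s3.py <<'E'
from kin import *
seeds=[[-.06,.33,-.89,-2.99,-.4,-1.65],[-.06,.33,-.89,-2.99,-.4,1.5],[-.11,.35,-.86,-2.78,-.48,-1.74]]
g=np.array([.586,.1755,.066])
def path(th,hd,f,seed):
    R=ori(th,hd,f); offs=[np.array([-.54*d,0,.84*d]) for d in np.arange(0,.08,.01)]
    for k in range(1,14): offs.append(offs[7]+np.array([-.006*k,0,.006*k]))
    q=np.array(seed);P=[]
    for o in offs:
        n=ik(g+.019*R[:,2]+o,R,q)
        if n is None or (P and np.abs(n-q).max()>.35): break
        q=n;P.append((o,n))
    return R,P
if __name__=="__main__":
  for th in(.7,.73,.76,.79):
    for hd in(-.04,0,.03,.06,.1):
      b=max((path(th,hd,f,s)+(f,) for f in(1,-1) for s in seeds),key=lambda x:len(x[1]))
      if len(b[1])>5: print(th,hd,b[2],"n",len(b[1]),"off",np.round(b[1][-1][0],3),np.round(b[1][0][1],2),np.round(b[1][-1][1],2),np.round(clr(g,b[0]),3))
E
python3 s3.py
```

```text
0.73 0.03 1 n 7 off [-0.032  0.     0.05 ] [-0.06  0.31 -0.85 -2.95 -0.32  1.46] [-0.    0.14 -0.74 -2.68 -0.04  1.13] [0.026 0.075]
0.76 0.03 1 n 9 off [-0.044  0.     0.065] [-0.06  0.32 -0.88 -2.98 -0.39  1.48] [ 0.01  0.09 -0.75 -2.63 -0.03  1.08] [0.028 0.073]
0.76 0.06 1 n 7 off [-0.032  0.     0.05 ] [-0.07  0.31 -0.84 -2.88 -0.35  1.42] [ 0.01  0.14 -0.71 -2.54 -0.05  1.01] [0.025 0.073]
0.79 0.03 1 n 12 off [-0.062  0.     0.083] [-0.07  0.34 -0.91 -2.99 -0.47  1.5 ] [ 0.01  0.03 -0.78 -2.63 -0.03  1.07] [0.029 0.071]
0.79 0.06 1 n 9 off [-0.044  0.     0.065] [-0.08  0.33 -0.88 -2.9  -0.43  1.45] [ 0.03  0.09 -0.72 -2.5  -0.04  0.95] [0.027 0.071]
0.79 0.1 1 n 6 off [-0.027  0.     0.042] [-0.09  0.32 -0.83 -2.78 -0.38  1.36] [-0.    0.16 -0.71 -2.48 -0.12  0.98] [0.024 0.071]
```

```bash
cat > p2.py <<'E'
from s3 import *
R,P=path(.77,.03,1,[-.06,.32,-.88,-2.98,-.4,1.48])
ent=P[min(7,len(P)-1)][1]; pe=fk(ent)[0]
def soft(p,q0,w=.05):
    f=lambda q:np.r_[(fk(q)[0]-p)*10,w*(fk(q)[1]-R).ravel(),.02*(q-q0)]
    return least_squares(f,np.clip(q0,lo+.01,hi-.01),bounds=(lo,hi)).x
m2=soft(pe+[-.07,0,.05],ent); m1=soft(np.array([.38,.2,.36]),m2)
def clear(q):
    p,r=fk(q); return clr(p-.019*r[:,2],r)
E
python3 - <<'E'
from p2 import *
print(len(P),[np.round(x[1],2).tolist() for x in (P[0],P[-1])],np.round(P[-1][0],3))
q0=np.array(env.read_state()["q"]); q0b=q0.copy()
print(np.round([m1,m2,ent],2))
for A,B in((q0,m1),(m1,m2),(m2,ent)):
    print("--")
    for s in np.linspace(0,1,7):
        q=A+s*(B-A);k=fk(q,True); print(np.round(k[0],2),"z",np.round(k[1][:,2],2),"w",np.round(k[3],2),"v",np.round(k[4],2),np.round(clear(q),3))
E
```

```text
10 [[-0.06, 0.33, -0.89, -2.98, -0.42, 1.49], [0.01, 0.07, -0.76, -2.63, -0.03, 1.07]] [-0.05   0.     0.071]
[[ 0.06 -0.74 -0.99 -2.68 -0.03  1.1 ]
 [-0.02 -0.11 -0.91 -2.84 -0.03  1.3 ]
 [-0.04  0.12 -0.83 -2.81 -0.16  1.29]]
--Traceback (most recent call last):
  File "<stdin>", line 8, in <module>
  File "p2.py", line 9, in clear
    p,r=fk(q); return clr(p-.019*r[:,2],r)
                      ~~~^^^^^^^^^^^^^^^^^
  File "h.py", line 43, in clr
    return D[t<.19].min(), P[:,2].min()
           ~~~~~~~~~~~~^^
    return umr_minimum(a, axis, None, out, keepdims, initial, where)
ValueError: zero-size array to reduction operation minimum which has no identity
```

```bash
sed -i 's/return D\[t<.19\].min()/return D[t<.23].min(initial=9)/' h.py
python3 - <<'E'
from p2 import *
q0=np.array(env.read_state()["q"])
for A,B in((q0,m1),(m1,m2),(m2,ent)):
    print("--")
    for s in np.linspace(0,1,7):
        q=A+s*(B-A);k=fk(q,True); print(np.round(k[0],2),"z",np.round(k[1][:,2],2),"y",np.round(k[1][:,1],2),"v",np.round(k[4],2),np.round(clear(q),3))
E
```

```text
--
[0.45 0.3  0.36] z [-0. -0. -1.] y [-0.03 -1.    0.  ] v [0.45 0.3  0.74] [9.    0.425]
[0.36 0.34 0.31] z [-0.13  0.44 -0.89] y [-0.24 -0.88 -0.4 ] v [0.41 0.18 0.65] [9.    0.323]
[0.32 0.4  0.33] z [-0.02  0.79 -0.61] y [-0.51 -0.53 -0.68] v [0.32 0.1  0.56] [9.    0.292]
[0.33 0.41 0.39] z [ 0.3   0.91 -0.29] y [-0.67 -0.02 -0.74] v [0.22 0.07 0.5 ] [9.   0.31]
[0.37 0.37 0.42] z [ 0.66  0.75 -0.09] y [-0.63  0.49 -0.6 ] v [0.12 0.09 0.46] [9.   0.34]
[0.39 0.28 0.42] z [ 0.91  0.41 -0.07] y [-0.41  0.86 -0.32] v [0.05 0.13 0.44] [9.    0.352]
[0.38 0.2  0.36] z [ 0.97  0.07 -0.23] y [-0.07  1.    0.01] v [0.01 0.17 0.45] [9.    0.336]
--
[0.38 0.2  0.36] z [ 0.97  0.07 -0.23] y [-0.07  1.    0.01] v [0.01 0.17 0.45] [9.    0.336]
[0.4  0.2  0.33] z [ 0.95  0.06 -0.31] y [-0.06  1.    0.  ] v [0.05 0.18 0.45] [9.    0.317]
[0.43 0.19 0.3 ] z [ 0.92  0.04 -0.4 ] y [-0.05  1.   -0.  ] v [0.08 0.18 0.45] [9.    0.294]
[0.45 0.19 0.27] z [ 0.88  0.03 -0.48] y [-0.04  1.   -0.01] v [0.11 0.18 0.45] [9.    0.268]
[0.46 0.19 0.24] z [ 0.83  0.02 -0.56] y [-0.03  1.   -0.01] v [0.15 0
[... 168 characters left out ...]
-0.02] v [0.22 0.18 0.42] [9.    0.177]
--
[0.49 0.18 0.16] z [ 0.72 -0.01 -0.7 ] y [-0.01  1.   -0.02] v [0.22 0.18 0.42] [9.    0.177]
[0.5  0.18 0.15] z [ 0.71 -0.   -0.7 ] y [-0.01  1.   -0.02] v [0.23 0.18 0.42] [0.132 0.171]
[0.52 0.18 0.15] z [ 0.71  0.   -0.7 ] y [-0.02  1.   -0.01] v [0.25 0.18 0.41] [0.049 0.164]
[0.53 0.18 0.14] z [ 0.71  0.01 -0.71] y [-0.02  1.   -0.01] v [0.26 0.17 0.41] [0.043 0.157]
[0.54 0.18 0.13] z [ 0.7   0.01 -0.71] y [-0.02  1.   -0.01] v [0.27 0.17 0.4 ] [0.038 0.149]
[0.55 0.18 0.12] z [ 0.7   0.02 -0.71] y [-0.03  1.   -0.  ] v [0.29 0.17 0.39] [0.033 0.14 ]
[0.56 0.18 0.11] z [ 0.7   0.02 -0.72] y [-0.03  1.   -0.  ] v [0.3  0.17 0.38] [0.028 0.131]
```

```bash
cat >> p2.py <<'E'
m1=m1+.35*(m2-m1)
TG=g+.019*R[:,2]
E
python3 - <<'E'
from p2 import *
env.command_gripper(.076)
for m in(m1,m2): env.move_joints(m); st()
env.move_joints(ent); st("entry")
for n in("side","top"): cv2.imwrite(f"pics/{n}6.png",env.camera(n)["img"])
try: env.movel(TG+P[3][0],.12); st("mid")
except env.PlanningError as e: print("plan",e)
E
```

```text
t30.1 [0.428 0.195 0.3  ] F [ 0.2 -0.4  1.2] w0.0763 g0.0 q [ 0.03 -0.52 -0.96 -2.73 -0.03  1.17]
 t30.7 [0.491 0.176 0.16 ] F [-1.  -0.7 -0.6] w0.0758 g0.0 q [-0.02 -0.11 -0.91 -2.84 -0.03  1.3 ]
entry t31.1 [0.561 0.176 0.111] F [-0.2  0.8  0.3] w0.0761 g0.0 q [-0.04  0.12 -0.83 -2.81 -0.16  1.29]
mid t31.7 [0.582 0.176 0.078] F [ 0.2 -0.2  0.3] w0.0758 g0.0 q [-0.06  0.24 -0.88 -2.94 -0.32  1.44]
```

View pics/side6.png

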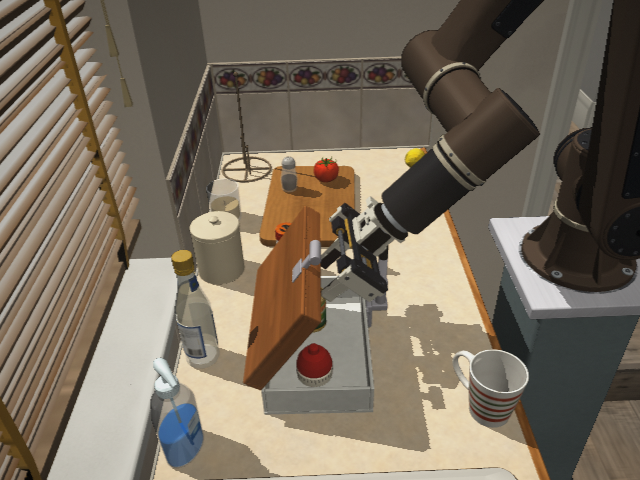

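The side view shows the tilted gripper entering under the lid, which stays open, with the mill, timer and tomato undisturbed. Now grip and lift.

Run:
```python
from p2 import *
env.movel(TG,.06); st("in")
env.command_gripper(.04,25); st("grip")
env.movel(TG+P[1][0],.05); st("lift1")
env.movel(TG+P[7][0],.08); st("lift2")
cv2.imwrite("pics/side7.png",env.camera("side")["img"])
q=np.array(env.read_state()["q"]); n=ik(TG+P[-1][0],R,q); m=ik(TG+P[-1][0]+[-.02,0,0],R,q); print(n,m)
```

```text
in t32.4 [0.599 0.176 0.052] F [ 0.  -0.  -0.2] w0.0759 g0.0 q [-0.06  0.32 -0.89 -2.98 -0.42  1.49]
grip t32.8 [0.599 0.176 0.053] F [-1.8  0.5  3.6] w0.0570 g25.0 q [-0.06  0.32 -0.89 -2.98 -0.42  1.49]
lift1 t33.2 [0.594 0.176 0.061] F [ 0.1  0.1 -2.2] w0.0568 g25.0 q [-0.06  0.3  -0.89 -2.97 -0.39  1.48]
lift2 t34.1 [0.561 0.176 0.111] F [-1.1  0.1 -2.1] w0.0568 g25.0 q [-0.04  0.12 -0.83 -2.8  -0.15  1.29]
[ 0.00702464  0.07056326 -0.75571456 -2.62548796 -0.03        1.07136898] [ 0.00810654  0.03942302 -0.78731557 -2.61933633 -0.03000001  1.06445061]
```

View pics/side7.png

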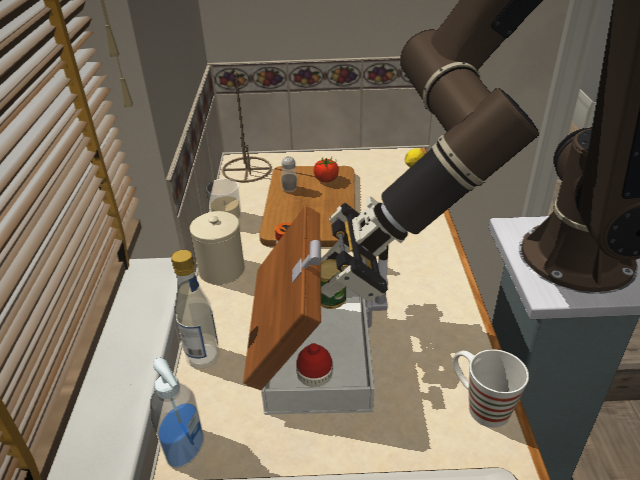

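The tin is held (57 mm wide, 2.2 N) and lifted clear, with the timer still in place at (315,365). I'll swing the base joint to carry it to the board.

Run:
```python
from p2 import *
q=np.array(env.read_state()["q"]); m=ik(TG+P[-1][0]+[-.02,0,0],R,q)
env.move_joints(m); st("back"); D=-.54
m[0]+=D/2; env.move_joints(m); m[0]+=D/2; env.move_joints(m); st("over")
Zr=Z(D); 
for k in(7,4): env.movel(Zr@(TG+P[k][0]),.1,Zr@R); st(k)
env.movel(Zr@(TG+P[2][0]+[0,0,.001]),.04); st("down")
for n in("side","top"): cv2.imwrite(f"pics/{n}8.png",env.camera(n)["img"])
```

```text
back t34.5 [0.529 0.177 0.123] F [ 0.3 -0.1 -1.9] w0.0564 g25.0 q [ 0.01  0.04 -0.79 -2.62 -0.03  1.07]
over t35.7 [ 0.544 -0.121  0.122] F [ 0.1  0.6 -1.9] w0.0569 g25.0 q [-0.53  0.04 -0.79 -2.62 -0.03  1.06]
7 t36.2 [ 0.571 -0.137  0.11 ] F [-0.4  0.3 -1. ] w0.0566 g25.0 q [-0.58  0.12 -0.83 -2.8  -0.15  1.28]
4 t36.7 [ 0.585 -0.145  0.086] F [ 0.7 -1.2 -1.9] w0.0571 g25.0 q [-0.6   0.21 -0.88 -2.92 -0.29  1.42]
down t37.3 [ 0.595 -0.152  0.07 ] F [-0.2 -0.7 -1.5] w0.0569 g25.0 q [-0.6   0.27 -0.88 -2.95 -0.35  1.46]
```

View pics/side8.png

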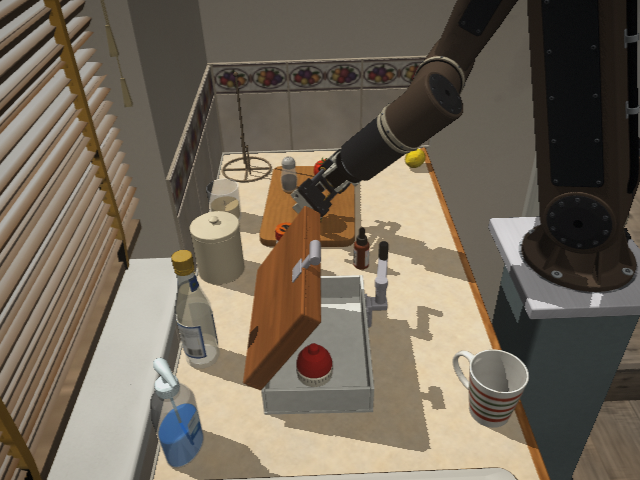

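The side view shows the tin being set down on the board, partly hidden behind the gripper near (310,195). The box, timer and dropper haven't moved. Next I lower until it is supported, release, and retreat.

Run:
```python
from p2 import *
D=-.54; Zr=Z(D)
for i in range(4):
    s=env.read_state(); env.sleep(.1); fz=env.read_state()["contact_force"][2]
    print("fz",round(fz,2))
    if fz>-.4: break
    env.movel(np.array(s["tcp_pos"])-[0,0,.001],.02)
st("set")
env.command_gripper(.078); st("open")
env.movel(Zr@(TG+P[7][0]),.1); 
q=np.array(env.read_state()["q"]); q[1]-=.25; env.move_joints(q)
q[0]-=.3;q[1]-=.2; env.move_joints(q); st("away")
T=env.camera("top");S=env.camera("side")
o=np.zeros((600,800,3),np.uint8); A=cv2.resize(S["img"],(440,330)); o[:330,:440]=A
B=cv2.resize(T["img"][180:300,170:490],None,fx=2.4,fy=2.4,interpolation=cv2.INTER_CUBIC)[:270]; o[330:330+B.shape[0],:B.shape[1]]=B
C=cv2.resize(S["img"][140:260,250:380],None,fx=2.7,fy=2.7,interpolation=cv2.INTER_CUBIC)[:330]; o[:C.shape[0],445:445+C.shape[1]]=C
cv2.imwrite("pics/fin.png",o)
```

```text
fz -2.24
fz -3.35
fz 0.69
set t38.2 [ 0.595 -0.152  0.068] F [-0.1  0.   0.7] w0.0566 g25.0 q [-0.6   0.27 -0.89 -2.96 -0.36  1.46]
open t38.8 [ 0.595 -0.152  0.068] F [-0.1  0.8 -1. ] w0.0781 g0.0 q [-0.6   0.27 -0.89 -2.96 -0.36  1.46]
away t40.9 [ 0.495 -0.287  0.359] F [ 0.4 -0.4  0.1] w0.0782 g0.0 q [-0.88 -0.33 -0.83 -2.8  -0.15  1.29]
```

View pics/fin.png

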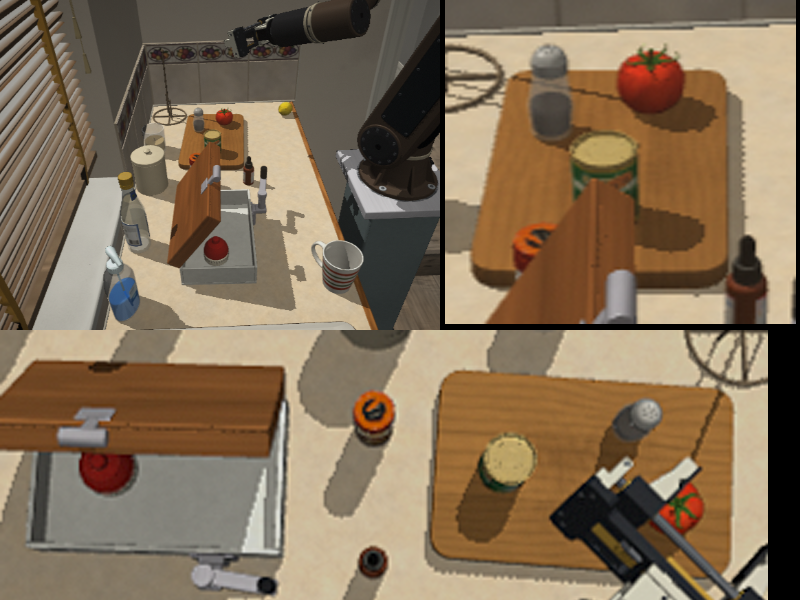

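The tin and mill stand upright on the board. The lid is open, the lever is out, the timer is in the box, and the jar, dropper and tomato are where they were.

```bash
python3 -c "
from workcell import env
env.sleep(.3); print(env.hand_in())"
```

```text
the job is handed in; nothing more can be done
None
```

I handed the job in at about 41 s of the 72 s allowed. The last pictures show the mill and tin upright on the board, the lid open, the lever swung out, the timer in the box and the other items where they stood; the hand-in call returned no verdict.

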